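# Snap the tool box onto the bench lamp's post

### The arm

A 6-joint arm with a two-finger parallel gripper is mounted at the origin on the work surface. World frame = base frame: x ahead of the robot, y to its left, z up, the work surface at z = 0. Lengths are in m, angles in rad, forces in N, time in s.
With the tool pointing down it reaches from about 0.3 to 0.775 m from the base axis. Payload 14.6 kg.
Tool frame: the origin (TCP) lies on the centre line of the jaws, within the pads' length; the fingertips stand 22 mm ahead of it and the grasp point (between the pads) lies 3 mm ahead of it; z points along the fingers, y is the direction in which the jaws open and shut (so a half turn about z gives the same grasp; the last joint's range is limited). The gripper opens to 94 mm and grips with 3 to 60 N. Pads are 16 mm wide; open, the fingers measure 119 mm over their backs; the gripper's body (75 mm by 177 mm) begins 78 mm behind the grasp point.
Start: joints at [1.177, 0.3, 1.521, -0, 1.321, -0.067], TCP at [0.177, 0.521, 0.227] pointing down, gripper open.
Joint ranges: [-3.03, 3.03], [-0.79, 2.21], [0.23, 2.52], [-1.04, 4.18], [0, 3.07], [-2.55, 2.55]. Speed limits (rad/s): [2.22, 2.22, 2.57, 3.14, 3.14, 3.14].

### API

Orientations are given as a unit quaternion [x, y, z, w].
In Python, from station import get_state, camera, camera_params, job_done gives the robot as it stands. The module is installed in compiled form; this text tells all that it offers.
- The arm moves only by the tool step_arm, never from a script. Its argument "increments" is a list of rows, each an object of numbers: "x", "y", "z": the shift along the tool's x, y, z in mm; "rx", "ry", "rz": the turn, a rotation vector about the tool's x, y, z in degrees. A call has exactly 8 rows; each row is the pose to reach, as a shift and turn from the pose commanded when the call began, along the tool's axes at that moment; what a row does not reach only later rows make up. A row lasts 1/12 s, in which the tool goes at most 41.7 mm and 7.16 degrees, less where a joint would pass 70% of its speed; a pose out of reach is approached as far as the arm can. A call with a gripper value outside its range is refused whole. "claw" is the opening, from 0 (shut) to 1 (fully open), set as the call begins (left out, the last holds). The fingers move at their own pace and stop on an object; the grip force is fixed at half the most. Time passes only in rows, so rows that repeat a pose let the fingers close, or fill a call up. It gives the time, the measured TCP pose, the force and the opening at its end, in the units of the state.
- get_state(): the state, without advancing time (a new reading comes with each control period).
- camera(name): name is "scene" or "top"; returns (picture, depth): 420x560x3 uint8, blue, green, red; 420x560 float32, m along the optical axis (not along the pixel's ray), 0 where there is no reading.
- camera_params(name): a dict with "K" (3x3 intrinsics, pixels), "D" ([k1, k2, p1, p2, k3] as OpenCV has them; the pictures are not rectified), "xyz" and "orientation" of the camera in the world. Camera axes: x right, y down, z forward; pixel columns grow to the right and rows downward; lengths in m; the calibration is good to about 2 mm. A picture is of the moment at which its call begins. camera_params takes no time and is no camera call.
- job_done(): hands the job in, once; it reports no verdict.
The state is a dict: "time": time; "joint_positions": joint angles; "qd": joint speeds; "tau": joint torques, N m; "tcp_pos": TCP position; "ee_rot": TCP orientation; "ft_force": force on the tool from outside, world axes, zero at the start; "moment": the same for the moment, N m; "grip_width": finger opening in m.
Only numpy, scipy, OpenCV 4.12 (cv2) and the standard library are available. Lean on these libraries where they do the work, as an engineer would, in place of code of your own. Each camera call takes 0.05 s, during which the arm holds its last target. There are 200 camera calls.

### The job

Clip the small wooden tool box to the round post of the bench lamp: push it along the bench, clip first, until the two sprung arms snap past the post and the post sits fully home in the clip. Leave the box standing flat on the bench, let go of it, and do not knock the phone, the eraser or the carved slab out of their places or tip the box over.

Things in the scene. Friction and masses are not known exactly. Their poses are not given: they have to be found in the camera images.
- tool_box: Loose open wooden box on the bench, 70 (x) by 100 (y) by 50 mm high, 0.25 to 0.5 kg, sliding friction about 0.6. Origin: centre of its underside. A black sprung clip on its +x side opens to +x. The -x wall (x = -35 mm) is plain and flat: push there. At the start the post's axis is 125 to 155 mm from the origin and the mouth points up to 0.5 rad wide of it.
- clip_home (a point): Centre of the clip's grip, 55 mm ahead (+x) of the box's origin, 26 mm above the bench: where the post's axis is when fully home, against the clip's back pad. Axes as the box. The clip spans 12 to 40 mm above the bench. A steady push of about 10 to 20 N on the box snaps it over the post.
- clip_mouth (a point): Midway between the tips of the clip's two arms, 81 mm ahead (+x) of the box's origin, 26 mm above the bench. The tips are 37 mm apart and narrow to lips 18 mm apart at 67 mm, which the 28 mm post spreads. The flare centres itself on a post up to about 12 mm off. Axes as the box.
- lamp_post: Fixed upright round steel post, 28 mm in diameter, 170 mm high, foot 36 mm wide and 5 mm high (the clip passes over it). Origin: on its axis at bench height. A thin arm from its top carries a lamp head 72 mm wide at x = 70, y = 160 mm, 190 to 221 mm above the bench. The box may be clipped on from any side; it starts on the post's -x side.
- clip_left (a joint): Opening of the clip arm on the box's +y side, in rad: 0 at rest, about 0.17 when the post's widest part passes the lip, back to nearly 0 once it has snapped on (a spring returns it).
- clip_right (a joint): The same for the clip arm on the box's -y side.
- phone: Bystander: dark phone 150 by 74 by 10 mm lying on the bench to the -y side of the post. Origin: centre of its underside. Leave it where it is.
- eraser: Bystander: white eraser 55 by 24 by 14 mm on the bench. Origin: centre of its underside. Leave it where it is.
- carved_slab: Bystander: dark carved slab 130 by 150 by 14 mm lying on a fixed blue board (200 by 260 by 12 mm). Origin: centre of its underside. Leave it where it is.
Mind the look-alikes: they are no part of the job. There is more than one size of the tool_box; the job needs the middle-sized. Leave any blue look-alike of the lamp_post alone.

How it is judged:
By the outcome, as a careful person would: the job done as asked, in the order asked, and still so for the second after the job is handed in, with the robot touching nothing.
It also fails if it takes over 34 s, if anything falls off the work surface, if the arm or the gripper's body presses on something with over 40 N, if the wrist force passes 120 N, or if a joint passes its speed limit or range.

## Working session

There is one attempt and no reset: what is moved stays moved. The work goes in short steps, Python scripts to look and compute and a tool call to move; the robot and the scene stay as the last step left them, time stands still between calls to the robot, and variables do not carry over. Pictures are saved under pics/ and viewed, about 8 in all and at most 12, crops included, and the job is handed in when it is done.

Besides the shell and the picture viewer there is one more tool, called after "Emit:" in YAML: its name, and indented under it one key for each argument. step_arm: Moves the arm, as the interface text tells. Its arguments: {"type":"object","properties":{"increments":{"type":"array"},"claw":{"type":"number"}},"required":["increments"]}

```bash
mkdir -p pics; cat > h.py <<'E'
import numpy as np, cv2
from scipy.spatial.transform import Rotation as R
from station import get_state, camera, camera_params, job_done
def ray(n,uv):
    p=camera_params(n);K=np.array(p['K']);D=np.array(p['D'])
    q=cv2.undistortPoints(np.array(uv,float).reshape(-1,1,2),K,D).reshape(-1,2)
    o=p['orientation'];o=np.array(o)
    M=R.from_quat(o).as_matrix() if o.size==4 else o
    return np.array(p['xyz']),(np.c_[q,np.ones(len(q))])@M.T
def plane(n,uv,z):
    c,d=ray(n,uv); return c+d*((z-c[2])/d[:,2])[:,None]
def cloud(n,depth):
    v,u=np.nonzero(depth>0); c,d=ray(n,np.c_[u,v]); return u,v,c+d*depth[v,u][:,None]
E
python3 - <<'E'
from h import *
for n in('top','scene'):
    i,d=camera(n); cv2.imwrite(f'pics/{n}0.png',i); np.save(f'{n}0.npy',d); print(n,camera_params(n))
print(get_state())
E
```

```text
top {'K': array([[482.20857691,   0.        , 281.11299806],
       [  0.        , 482.20857691, 210.62274115],
       [  0.        ,   0.        ,   1.        ]]), 'D': array([-0.02465648,  0.        ,  0.        ,  0.        ,  0.        ]), 'xyz': array([0.28627049, 0.04338854, 1.35142059]), 'orientation': array([ 0.71568166, -0.68968846,  0.07524118, -0.08042605])}
scene {'K': array([[510.41484968,   0.        , 281.58991884],
       [  0.        , 510.41484968, 209.49671051],
       [  0.        ,   0.        ,   1.        ]]), 'D': array([-0.11773568,  0.        ,  0.        ,  0.        ,  0.        ]), 'xyz': array([ 1.48596029, -0.70744774,  0.96465931]), 'orientation': array([ 0.80971631,  0.38486546, -0.18509488, -0.40246486])}
{'time': 0.1, 'joint_positions': array([ 1.17741527e+00,  3.00458922e-01,  1.52150414e+00,  1.03666074e-05,
        1.32072320e+00, -6.66024513e-02]), 'qd': array([ 0.00049826, -0.00067514, -0.0013331 , -0.00048425,  0.00057738,
       -0.00088386]), 'tau': array([ 1.13553047e-03, -5.32647622e+01, -3.53288519e+01,  7.10049947e-02,
        2.33635266e-02, -5.05634284e-05]), 'tcp_pos': array([0.17646655, 0.52069725, 0.22692555]), 'ee_rot': array([ 1.62664543e-01,  9.86681280e-01, -5.31259810e-04, -1.29543507e-04]), 'ft_force': array([ 0.09051378, -0.22013193, -0.15190096]), 'moment': array([-0.00043977,  0.05722073,  0.0131458 ]), 'grip_width': 0.09356433420181079}
```

View pics/top0.png

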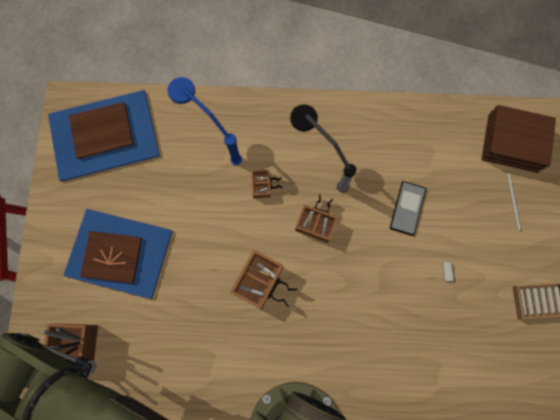

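View pics/scene0.png

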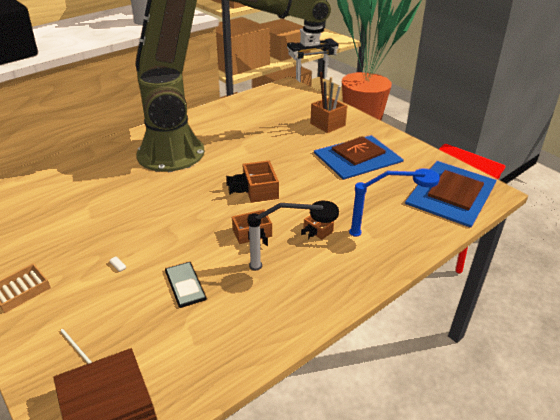

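Three boxes in the top view: small (261,184), middle (316,223) and large (257,279). The middle one, next to the grey post with its foot near (343,187), fits. The blue lamp is at (235,160). I'll measure and confirm in an enlarged crop.

```bash
cat > meas.py <<'E'
from h import *
def boxes(i,d,zlo=0.042,zhi=0.058):
    u,v,P=cloud('top',d)
    # wooden walls' top rim: reddish, height ~
    hsv=cv2.cvtColor(i,cv2.COLOR_BGR2HSV)
    return u,v,P,hsv[v,u]
E
python3 - <<'E'
from h import *
i=cv2.imread('pics/top0.png');d=np.load('top0.npy')
u,v,P=cloud('top',d)
for (a,b) in((261,184),(316,223),(257,279)):
    s=(abs(u-a)<40)&(abs(v-b)<40)
    s&=(P[:,2]>0.02)&(P[:,2]<.09)
    m=np.zeros(d.shape,np.uint8);m[v[s],u[s]]=255
    n,l,st,c=cv2.connectedComponentsWithStats(m)
    print((a,b)); 
    for k in range(1,n):
        if st[k,4]>60:
            q=P[s&(l[v,u]==k)]; print(c[k],st[k,4],'zpct',np.percentile(q[:,2],[50,90,98]).round(3),q[:,:2].min(0).round(3),q[:,:2].max(0).round(3))
# post
s=(abs(u-346)<14)&(abs(v-180)<20)&(P[:,2]>0.02)&(P[:,2]<.16)
for z in np.arange(.02,.16,.02):
    t=s&(abs(P[:,2]-z)<.01);print(z,t.sum(),P[t][:,:2].mean(0).round(4) if t.any() else '')
c=cv2.resize(i[150:260,270:390],None,fx=6.6,fy=5.4*6.6/5.4*.8,interpolation=cv2.INTER_CUBIC)
c=cv2.resize(i[155:255,275:395],None,fx=6,fy=6,interpolation=cv2.INTER_CUBIC)
cv2.imwrite('pics/crop0.png',c)
E
```

```text
(261, 184)
[235.25301205 155.92771084] 83 zpct [0.058 0.084 0.089] [0.724 0.184] [0.744 0.209]
[263.56802721 182.20748299] 294 zpct [0.032 0.039 0.041] [0.623 0.059] [0.702 0.149]
(316, 223)
[317.07073955 219.79742765] 622 zpct [0.043 0.052 0.054] [ 0.502 -0.097] [0.635 0.018]
(257, 279)
[261.61733204 278.52190847] 1027 zpct [0.058 0.067 0.069] [0.311 0.01 ] [0.466 0.184]
[253.1125 290.5375] 80 zpct [0.034 0.041 0.045] [0.346 0.098] [0.37  0.158]
0.02 12 [ 0.6594 -0.1118]
0.04 21 [ 0.6546 -0.1106]
0.06 19 [ 0.6576 -0.1114]
0.08 19 [ 0.6576 -0.1119]
0.1 24 [ 0.6576 -0.1123]
0.12000000000000001 23 [ 0.6576 -0.1119]
0.13999999999999999 15 [ 0.6559 -0.1126]
0.16 9 [ 0.656  -0.1117]
```

View pics/crop0.png

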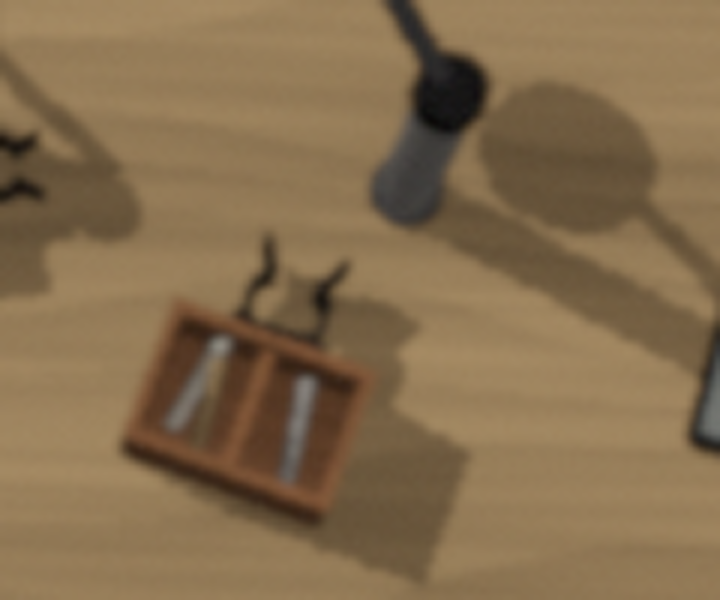

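The crop shows the middle box with divider and clip (tips at crop (268,240) and (347,265)) and the post foot at crop (405,200). Heights of 41, 53 and 68 mm confirm it is the middle size. Next, the exact poses.

```bash
cat > meas.py <<'E'
from h import *
POST=None
def boxpose(i,u0,v0,r=32):
    hsv=cv2.cvtColor(i,cv2.COLOR_BGR2HSV)
    m=((hsv[...,0]<11)&(hsv[...,1]>105)&(hsv[...,2]>50)).astype(np.uint8)*255
    k=np.zeros_like(m);cv2.circle(k,(u0,v0),r,255,-1);m&=k
    m=cv2.morphologyEx(m,cv2.MORPH_CLOSE,np.ones((3,3)))
    cs=cv2.findContours(m,cv2.RETR_EXTERNAL,cv2.CHAIN_APPROX_NONE)[0]
    c=max(cs,key=cv2.contourArea)
    P=plane('top',c.reshape(-1,2).astype(float),.05)[:,:2]
    (cx,cy),(w,h),a=cv2.minAreaRect((P*1000).astype(np.float32))
    if w>h: a+=90;w,h=h,w
    a=(a+90)%180-90   # dir of short side (box x)
    return cx,cy,a,w,h,m
E
python3 - <<'E'
from meas import *
i=cv2.imread('pics/top0.png')
c=np.array([[178,303],[370,378],[322,520],[125,442]])/6+[275-.4,155-.4]
Q=plane('top',c,.05)*1000;print(Q.round(1),Q.mean(0))
f=(Q[0]+Q[1]-Q[2]-Q[3]);print('yaw',np.degrees(np.arctan2(f[1],f[0])),np.linalg.norm(Q[1]-Q[0]),np.linalg.norm(Q[2]-Q[1]))
r=boxpose(i,316,223);print(np.round(r[:5],1))
t=plane('top',np.array([[268,236],[347,265]])/6+[274.6,154.6],.04)*1000;print('tips',t.round(1),t.mean(0))
print('post cap',plane('top',[[450/6+274.6,95/6+154.6]],.172)*1000)
print('foot',plane('top',[[402/6+274.6,200/6+154.6]],.0)*1000)
cv2.imwrite('pics/m.png',r[5])
# scene post base/top: column edges
E
```

```text
[[595.9  -5.1  50. ]
 [563.7 -94.2  50. ]
 [497.  -73.2  50. ]
 [529.7  17.4  50. ]] [546.6031695  -38.76516597  50.        ]
yaw -18.099583008143167 94.74253228131 69.96619730732341
[559.4 -82.5   0.    0.    0. ]
tips [[632.1 -46.7  40. ]
 [619.4 -83.8  40. ]] [625.73564232 -65.2601537   40.        ]
post cap [[ 662.11216083 -113.84890802  172.        ]]
foot [[ 662.9700624  -113.86950575    0.        ]]
```

Origin is about (547,-38.5), yaw about -19°, and the post about (664,-115): 140 mm away and about 14° clockwise of the clip's heading. I'll push with two fingers behind the -x wall, on a clockwise arc and then straight. The tool is already yawed about right, so I'll bring it over.

Emit:
step_arm:
  claw: 0.6
  increments:
    - {"x": -15, "y": -13}
    - {"x": -45, "y": -40}
    - {"x": -75, "y": -66}
    - {"x": -105, "y": -93}
    - {"x": -135, "y": -119}
    - {"x": -165, "y": -146}
    - {"x": -195, "y": -172}
    - {"x": -225, "y": -198}

```text
invalid input at $.increments[0]: expected keys x, y, z, rx, ry, rz
```

Emit:
step_arm:
  increments:
    - {"x": -30, "y": -27}
    - {"x": -60, "y": -53}
    - {"x": -90, "y": -80}
    - {"x": -120, "y": -106}
    - {"x": -150, "y": -133}
    - {"x": -180, "y": -160}
    - {"x": -210, "y": -186}
    - {"x": -238, "y": -210}

```text
invalid input at $.increments[0]: expected keys x, y, z, rx, ry, rz
```

Emit:
step_arm:
  claw: 0.6
  increments:
    - {"x": -15, "y": -13, "z": 0, "rx": 0, "ry": 0, "rz": 0}
    - {"x": -45, "y": -40, "z": 0, "rx": 0, "ry": 0, "rz": 0}
    - {"x": -75, "y": -66, "z": 0, "rx": 0, "ry": 0, "rz": 0}
    - {"x": -105, "y": -93, "z": 0, "rx": 0, "ry": 0, "rz": 0}
    - {"x": -135, "y": -119, "z": 0, "rx": 0, "ry": 0, "rz": 0}
    - {"x": -165, "y": -146, "z": 0, "rx": 0, "ry": 0, "rz": 0}
    - {"x": -195, "y": -172, "z": 0, "rx": 0, "ry": 0, "rz": 0}
    - {"x": -225, "y": -198, "z": 0, "rx": 0, "ry": 0, "rz": 0}

```text
time: 0.77
tcp_pos: [0.3264, 0.2593, 0.2274]
ee_rot: [0.163, 0.987, -0.0, -0.0]
ft_force: [-0.4, 0.1, -0.7]
grip_width: 0.0565
```

Emit:
step_arm:
  increments:
    - {"x": -30, "y": -27, "z": 0, "rx": 0, "ry": 0, "rz": 0}
    - {"x": -60, "y": -53, "z": 0, "rx": 0, "ry": 0, "rz": 0}
    - {"x": -90, "y": -80, "z": 0, "rx": 0, "ry": 0, "rz": 0}
    - {"x": -120, "y": -106, "z": 0, "rx": 0, "ry": 0, "rz": 0}
    - {"x": -150, "y": -133, "z": 0, "rx": 0, "ry": 0, "rz": 0}
    - {"x": -180, "y": -160, "z": 0, "rx": 0, "ry": 0, "rz": 0}
    - {"x": -210, "y": -186, "z": 0, "rx": 0, "ry": 0, "rz": 0}
    - {"x": -238, "y": -210, "z": 0, "rx": 0, "ry": 0, "rz": 0}

```text
time: 1.43
tcp_pos: [0.4846, -0.0165, 0.2273]
ee_rot: [0.163, 0.987, -0.0, -0.0]
ft_force: [0.3, 0.1, -0.1]
grip_width: 0.0562
```

Emit:
step_arm:
  increments:
    - {"x": 0, "y": 0, "z": 25, "rx": 0, "ry": 0, "rz": 0}
    - {"x": 0, "y": 0, "z": 55, "rx": 0, "ry": 0, "rz": 0}
    - {"x": 0, "y": 0, "z": 85, "rx": 0, "ry": 0, "rz": 0}
    - {"x": 0, "y": 0, "z": 115, "rx": 0, "ry": 0, "rz": 0}
    - {"x": 0, "y": 0, "z": 145, "rx": 0, "ry": 0, "rz": 0}
    - {"x": 0, "y": 0, "z": 170, "rx": 0, "ry": 0, "rz": 0}
    - {"x": 0, "y": 0, "z": 185, "rx": 0, "ry": 0, "rz": 0}
    - {"x": 0, "y": 0, "z": 192, "rx": 0, "ry": 0, "rz": 0}

```text
time: 2.1
tcp_pos: [0.4828, -0.0141, 0.0331]
ee_rot: [0.163, 0.987, -0.0, -0.002]
ft_force: [0.4, 0.8, -0.1]
grip_width: 0.0565
```

```bash
python3 - <<'E'
from h import *
i,d=camera('top');s,ds=camera('scene')
a=cv2.resize(i[150:260,260:380],None,fx=3.3,fy=3.3*1,interpolation=3)
b=cv2.resize(s[170:290,200:320],None,fx=3.3,fy=3.3,interpolation=3)
b=b[:a.shape[0]]
cv2.imwrite('pics/c1.png',np.hstack([a,b])); print(a.shape,b.shape)
# scene: post columns
sc=s; np.save('ds1.npy',ds)
u,v,P=cloud('scene',ds)
t=(abs(u-255)<14)&(P[:,2]>.03)&(P[:,2]<.13)&(v>215)&(v<270)&(P[:,0]>.6)&(P[:,0]<.72)&(P[:,1]<-.08)
Q=P[t]; print(t.sum())
# circle fit r=14
from scipy.optimize import least_squares
f=lambda c:np.hypot(Q[:,0]-c[0],Q[:,1]-c[1])-.014
r=least_squares(f,[.665,-.115],loss='soft_l1',f_scale=.002);print('post scene',r.x,abs(r.fun).mean())
u,v,P=cloud('top',d)
Q=P[(abs(u-346)<12)&(abs(v-180)<18)&(P[:,2]>0.02)&(P[:,2]<.15)]
r=least_squares(f,[.665,-.115],loss='soft_l1',f_scale=.002);print('post top',r.x,abs(r.fun).mean(),len(Q))
E
```

```text
(363, 396, 3) (363, 396, 3)
298
post scene [ 0.66654824 -0.11442797] 0.0012563920941695078
post top [ 0.66800671 -0.11664868] 0.0005188505363091011 131
```

View pics/c1.png

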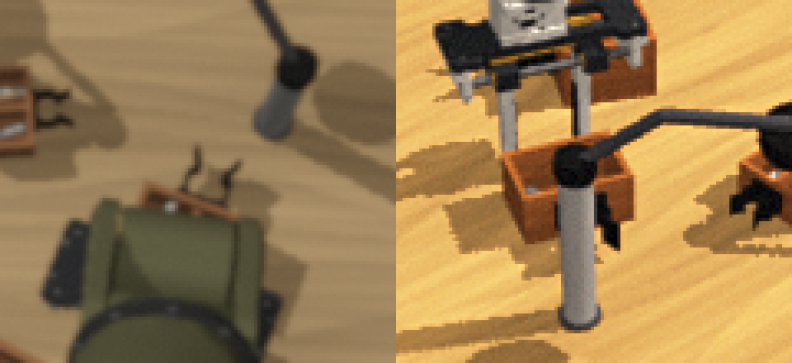

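Fingers stand behind the -x wall (right panel), the clip is free and open toward the post, and the post is at (667,-115.5). I'll approach and start the arc.

Emit:
step_arm:
  increments:
    - {"x": -8, "y": 0, "z": 0, "rx": 0, "ry": 0, "rz": 0}
    - {"x": -16, "y": 0, "z": 0, "rx": 0, "ry": 0, "rz": 0}
    - {"x": -22, "y": 0, "z": 0, "rx": 0, "ry": 0, "rz": 0}
    - {"x": -26, "y": 1.5, "z": 0, "rx": 0, "ry": 0, "rz": 2}
    - {"x": -29, "y": 2.7, "z": 0, "rx": 0, "ry": 0, "rz": 4}
    - {"x": -33, "y": 4, "z": 0, "rx": 0, "ry": 0, "rz": 6}
    - {"x": -37, "y": 5, "z": 0, "rx": 0, "ry": 0, "rz": 8}
    - {"x": -37, "y": 5, "z": 0, "rx": 0, "ry": 0, "rz": 8}

```text
time: 2.87
tcp_pos: [0.5219, -0.0215, 0.0361]
ee_rot: [0.232, 0.973, 0.0, 0.001]
ft_force: [0.6, 0.6, 0.2]
grip_width: 0.0561
```

```bash
python3 - <<'E'
from h import *
i,d=camera('top');s,ds=camera('scene')
a=cv2.resize(i[160:230,290:370],None,fx=9,fy=8.5,interpolation=3)
a=cv2.resize(i[160:230,290:370],None,fx=8,fy=8,interpolation=3)
cv2.imwrite('pics/c2.png',a)
g=get_state();print(g['tcp_pos'],g['ft_force'],R.from_quat(g['ee_rot']).as_matrix().round(3)[:,1])
E
```

```text
[ 0.52124239 -0.02147731  0.03585457] [-0.36309344 -0.97302292 -0.11964389] [0.449 0.894 0.   ]
```

View pics/c2.png

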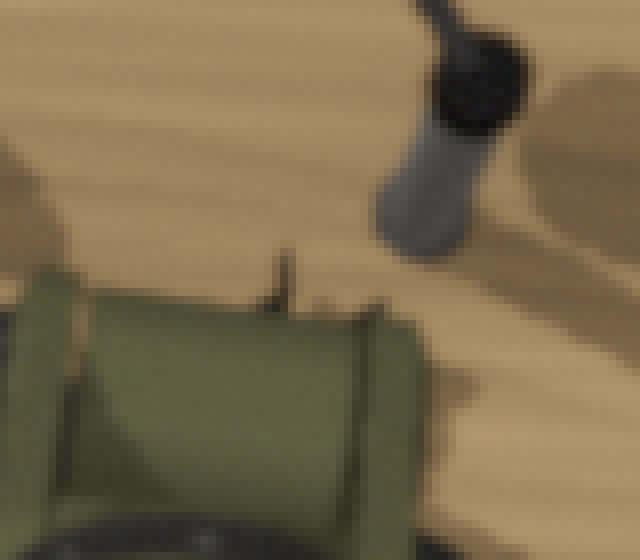

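Left clip tip at crop (287,252), right tip partly hidden at (378,303): the box turned about 8–9° with the tool.

```bash
cat > rel.py <<'E'
from h import *
def rel(tips,post=(667,-115.5)):
    g=get_state();M=R.from_quat(g['ee_rot']).as_matrix()
    ex=-M[:2,0];ey=M[:2,1];ex/=np.linalg.norm(ex);ey/=np.linalg.norm(ey)
    t=plane('top',tips,.04)[:,:2]*1000; m=t.mean(0); d=t[0]-t[-1]
    tcp=g['tcp_pos'][:2]*1000; post=np.array(post)
    w=lambda p:(round(float(p@ex),1),round(float(p@ey),1))
    print('tool yaw',np.degrees(np.arctan2(ex[1],ex[0])).round(1),'tips yaw',np.degrees(np.arctan2(-d[0],d[1])).round(1),'span',np.hypot(*d).round(1))
    print('tipmid',m.round(1),'tip-tcp',w(m-tcp),'post-mid',w(post-m),'post-tcp',w(post-tcp))
E
python3 -c "
from rel import *
rel(np.array([[287,252],[378,303]])/8+[289.5,159.5])"
```

```text
tool yaw -26.7 tips yaw -28.3 span 36.6
tipmid [632.5 -79.8] tip-tcp (125.6, -2.2) post-mid (46.8, -16.5) post-tcp (172.4, -18.6)
```

Emit:
step_arm:
  increments:
    - {"x": -3.6, "y": 1.4, "z": 0, "rx": 0, "ry": 0, "rz": 2}
    - {"x": -7.2, "y": 2.8, "z": 0, "rx": 0, "ry": 0, "rz": 4}
    - {"x": -10.5, "y": 3.8, "z": 0, "rx": 0, "ry": 0, "rz": 6}
    - {"x": -13.7, "y": 4.7, "z": 0, "rx": 0, "ry": 0, "rz": 7.5}
    - {"x": -18.7, "y": 4, "z": 0, "rx": 0, "ry": 0, "rz": 7.5}
    - {"x": -23.7, "y": 3.4, "z": 0, "rx": 0, "ry": 0, "rz": 7.5}
    - {"x": -28, "y": 2.8, "z": 0, "rx": 0, "ry": 0, "rz": 7.5}
    - {"x": -28, "y": 2.8, "z": 0, "rx": 0, "ry": 0, "rz": 7.5}

```text
time: 3.63
tcp_pos: [0.5478, -0.032, 0.0356]
ee_rot: [0.294, 0.956, 0.0, 0.0]
ft_force: [-0.2, -0.2, -0.3]
grip_width: 0.0563
```

```bash
python3 - <<'E'
from h import *
i,d=camera('top');s,ds=camera('scene')
a=cv2.resize(i[160:220,310:370],None,fx=6.5,fy=6.5,interpolation=3)
b=cv2.resize(s[205:275,220:290],None,fx=390/70,fy=390/70,interpolation=3)
cv2.imwrite('pics/c3.png',np.hstack([a,b]))
g=get_state();print(g['tcp_pos'],g['ft_force'])
E
```

```text
[ 0.54721346 -0.03169621  0.0354183 ] [-0.24910855 -0.0712592   0.61679515]
```

View pics/c3.png

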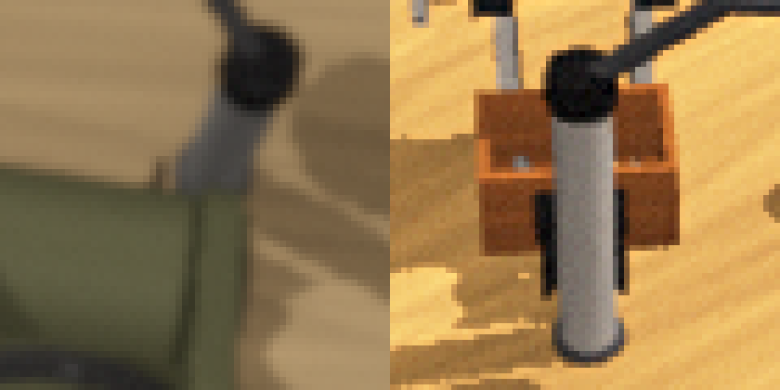

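The scene camera looks almost along the box axis. Right panel: clip arms at x≈545 and 620 flank the post (x≈583) symmetrically, so it is aligned, with about 48 mm left. Pushing straight.

Emit:
step_arm:
  increments:
    - {"x": -5, "y": 0, "z": 0, "rx": 0, "ry": 0, "rz": 0}
    - {"x": -10, "y": 0, "z": 0, "rx": 0, "ry": 0, "rz": 0}
    - {"x": -15, "y": 0, "z": 0, "rx": 0, "ry": 0, "rz": 0}
    - {"x": -19, "y": 0, "z": 0, "rx": 0, "ry": 0, "rz": 0}
    - {"x": -22, "y": 0, "z": 0, "rx": 0, "ry": 0, "rz": 0}
    - {"x": -25, "y": 0, "z": 0, "rx": 0, "ry": 0, "rz": 0}
    - {"x": -28, "y": 0, "z": 0, "rx": 0, "ry": 0, "rz": 0}
    - {"x": -30, "y": 0, "z": 0, "rx": 0, "ry": 0, "rz": 0}

```text
time: 4.4
tcp_pos: [0.5713, -0.0478, 0.0353]
ee_rot: [0.294, 0.956, 0.0, -0.001]
ft_force: [-8.1, 5.9, 3.9]
grip_width: 0.0569
```

Emit:
step_arm:
  increments:
    - {"x": -1.5, "y": 0, "z": 0, "rx": 0, "ry": 0, "rz": 0}
    - {"x": -3, "y": 0, "z": 0, "rx": 0, "ry": 0, "rz": 0}
    - {"x": -4.5, "y": 0, "z": 0, "rx": 0, "ry": 0, "rz": 0}
    - {"x": -6, "y": 0, "z": 0, "rx": 0, "ry": 0, "rz": 0}
    - {"x": -7.5, "y": 0, "z": 0, "rx": 0, "ry": 0, "rz": 0}
    - {"x": -9, "y": 0, "z": 0, "rx": 0, "ry": 0, "rz": 0}
    - {"x": -10, "y": 0, "z": 0, "rx": 0, "ry": 0, "rz": 0}
    - {"x": -10, "y": 0, "z": 0, "rx": 0, "ry": 0, "rz": 0}

```text
time: 5.07
tcp_pos: [0.5803, -0.0541, 0.0354]
ee_rot: [0.294, 0.956, -0.0, 0.0]
ft_force: [0.2, 0.6, 0.3]
grip_width: 0.0564
```

It loaded to 10 N and then dropped, so it has snapped. Now seating it gently.

Emit:
step_arm:
  increments:
    - {"x": -1, "y": 0, "z": 0, "rx": 0, "ry": 0, "rz": 0}
    - {"x": -2, "y": 0, "z": 0, "rx": 0, "ry": 0, "rz": 0}
    - {"x": -3, "y": 0, "z": 0, "rx": 0, "ry": 0, "rz": 0}
    - {"x": -4, "y": 0, "z": 0, "rx": 0, "ry": 0, "rz": 0}
    - {"x": -5, "y": 0, "z": 0, "rx": 0, "ry": 0, "rz": 0}
    - {"x": -5.5, "y": 0, "z": 0, "rx": 0, "ry": 0, "rz": 0}
    - {"x": -6, "y": 0, "z": 0, "rx": 0, "ry": 0, "rz": 0}
    - {"x": -6, "y": 0, "z": 0, "rx": 0, "ry": 0, "rz": 0}

```text
time: 5.73
tcp_pos: [0.5852, -0.0574, 0.0355]
ee_rot: [0.294, 0.956, -0.0, 0.0]
ft_force: [1.0, 0.6, -0.7]
grip_width: 0.0564
```

Emit:
step_arm:
  increments:
    - {"x": -0.5, "y": 0, "z": 0, "rx": 0, "ry": 0, "rz": 0}
    - {"x": -1, "y": 0, "z": 0, "rx": 0, "ry": 0, "rz": 0}
    - {"x": -1.5, "y": 0, "z": 0, "rx": 0, "ry": 0, "rz": 0}
    - {"x": -2, "y": 0, "z": 0, "rx": 0, "ry": 0, "rz": 0}
    - {"x": -2.5, "y": 0, "z": 0, "rx": 0, "ry": 0, "rz": 0}
    - {"x": -3, "y": 0, "z": 0, "rx": 0, "ry": 0, "rz": 0}
    - {"x": -3, "y": 0, "z": 0, "rx": 0, "ry": 0, "rz": 0}
    - {"x": -3, "y": 0, "z": 0, "rx": 0, "ry": 0, "rz": 0}

```text
time: 6.4
tcp_pos: [0.5858, -0.0576, 0.0355]
ee_rot: [0.294, 0.956, 0.0, -0.003]
ft_force: [-17.8, 11.2, 14.0]
grip_width: 0.0564
```

Solid stop: 21 N along the axis, post–TCP about 99.6 mm against 98 expected, so home. I'll retreat straight back, then up and aside.

Emit:
step_arm:
  increments:
    - {"x": 3, "y": 0, "z": 0, "rx": 0, "ry": 0, "rz": 0}
    - {"x": 7, "y": 0, "z": 0, "rx": 0, "ry": 0, "rz": 0}
    - {"x": 13, "y": 0, "z": 0, "rx": 0, "ry": 0, "rz": 0}
    - {"x": 20, "y": 0, "z": 0, "rx": 0, "ry": 0, "rz": 0}
    - {"x": 27, "y": 0, "z": 0, "rx": 0, "ry": 0, "rz": 0}
    - {"x": 32, "y": 0, "z": -10, "rx": 0, "ry": 0, "rz": 0}
    - {"x": 32, "y": 0, "z": -35, "rx": 0, "ry": 0, "rz": 0}
    - {"x": 32, "y": 0, "z": -65, "rx": 0, "ry": 0, "rz": 0}

```text
time: 7.07
tcp_pos: [0.5598, -0.0405, 0.1006]
ee_rot: [0.294, 0.956, -0.0, -0.001]
ft_force: [0.6, 0.2, 1.2]
grip_width: 0.0562
```

Emit:
step_arm:
  increments:
    - {"x": 0, "y": 0, "z": -30, "rx": 0, "ry": 0, "rz": 0}
    - {"x": 0, "y": 0, "z": -60, "rx": 0, "ry": 0, "rz": 0}
    - {"x": 20, "y": 15, "z": -90, "rx": 0, "ry": 0, "rz": 0}
    - {"x": 40, "y": 40, "z": -105, "rx": 0, "ry": 0, "rz": 0}
    - {"x": 60, "y": 70, "z": -110, "rx": 0, "ry": 0, "rz": 0}
    - {"x": 80, "y": 100, "z": -110, "rx": 0, "ry": 0, "rz": 0}
    - {"x": 100, "y": 130, "z": -110, "rx": 0, "ry": 0, "rz": 0}
    - {"x": 120, "y": 160, "z": -110, "rx": 0, "ry": 0, "rz": 0}

```text
time: 7.73
tcp_pos: [0.5512, 0.1606, 0.2116]
ee_rot: [0.294, 0.956, 0.0, 0.001]
ft_force: [0.7, -0.5, 0.4]
grip_width: 0.0563
```

Emit:
step_arm:
  increments:
    - {"x": 20, "y": 30, "z": 0, "rx": 0, "ry": 0, "rz": 0}
    - {"x": 40, "y": 60, "z": 0, "rx": 0, "ry": 0, "rz": 0}
    - {"x": 50, "y": 90, "z": 0, "rx": 0, "ry": 0, "rz": 0}
    - {"x": 50, "y": 110, "z": 0, "rx": 0, "ry": 0, "rz": 0}
    - {"x": 50, "y": 120, "z": 0, "rx": 0, "ry": 0, "rz": 0}
    - {"x": 50, "y": 120, "z": 0, "rx": 0, "ry": 0, "rz": 0}
    - {"x": 50, "y": 120, "z": 0, "rx": 0, "ry": 0, "rz": 0}
    - {"x": 50, "y": 120, "z": 0, "rx": 0, "ry": 0, "rz": 0}

```text
time: 8.4
tcp_pos: [0.5776, 0.2855, 0.2109]
ee_rot: [0.294, 0.956, 0.0, 0.0]
ft_force: [0.1, -0.4, -0.3]
grip_width: 0.0564
```

```bash
python3 - <<'E'
from h import *
i,d=camera('top');s,ds=camera('scene')
cv2.imwrite('pics/top9.png',i)
a=cv2.resize(i[150:250,290:390],None,fx=3.9,fy=3.9,interpolation=3)
b=cv2.resize(s[190:290,205:305],None,fx=3.9,fy=3.9,interpolation=3)
cv2.imwrite('pics/c4.png',np.hstack([a,b]))
u,v,P=cloud('top',d)
t=(P[:,2]>.044)&(P[:,2]<.058)&(P[:,0]>.53)&(P[:,0]<.66)&(P[:,1]>-.14)&(P[:,1]<.03)&(v>185)
q=P[t];print(len(q),'rim z',q[:,2].mean());print(cv2.minAreaRect((q[:,:2]*1000).astype(np.float32)))
o=cv2.imread('pics/top0.png')
for n,(x0,x1,y0,y1) in dict(phone=(385,432,178,240),eraser=(438,460,258,286),slab=(60,176,205,300)).items():
    print(n,np.abs(o[y0:y1,x0:x1].astype(int)-i[y0:y1,x0:x1]).mean().round(2),cv2.phaseCorrelate(o[y0:y1,x0:x1,1].astype(np.float32),i[y0:y1,x0:x1,1].astype(np.float32)))
E
```

```text
240 rim z 0.04922989280956961
((627.4390869140625, -89.01487731933594), (100.31742858886719, 84.80963134765625), 55.921165466308594)
phone 11.25 ((0.012973139722802784, 0.010888056213403274), 0.9773607435636222)
eraser 12.11 ((-0.047480581914475906, -0.042515331293037306), 0.9772770318720075)
slab 14.41 ((-0.22017086158748356, 0.008007596577655818), 0.45720933659209145)
```

View pics/c4.png

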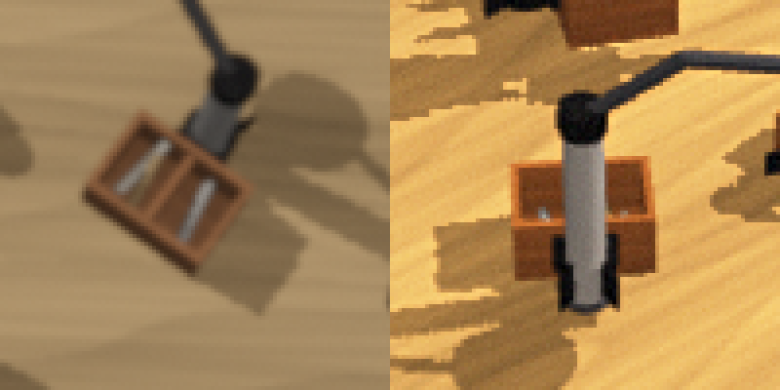

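The post sits between the arms with the box flat (left: box at crop (168,190), post close to its +x wall). Checking the home distance.

```bash
python3 - <<'E'
from h import *
c=np.array([[147,110],[253,186],[194,270],[85,194]])/3.9+[289.5,149.5]
Q=plane('top',c,.05)[:,:2]*1000;m=Q.mean(0);f=Q[0]+Q[1]-Q[2]-Q[3];f/=np.hypot(*f)
for p in((667,-115.5),(668,-116.6),(666.5,-114.4)):
    d=np.array(p)-m;print(m.round(1),np.degrees(np.arctan2(f[1],f[0])).round(1),'ahead',(d@f).round(1),'lat',(d@[-f[1],f[0]]).round(1))
o=cv2.imread('pics/top0.png');i=cv2.imread('pics/top9.png')
s=[]
for k in(o,i):
    h=cv2.cvtColor(k,cv2.COLOR_BGR2HSV)[205:300,60:176]; mm=((h[...,0]<14)&(h[...,2]<130)).astype(np.uint8)
    n,l,st,ce=cv2.connectedComponentsWithStats(mm);j=1+st[1:,4].argmax();s.append((ce[j],st[j]))
print(s)
E
```

```text
[618.8 -84.4] -33.7 ahead 57.3 lat 0.9
[618.8 -84.4] -33.7 ahead 58.8 lat 0.6
[618.8 -84.4] -33.7 ahead 56.3 lat 1.6
[(array([50.86      , 51.73565217]), array([  21,   27,   60,   51, 2300], dtype=int32)), (array([50.9187028 , 51.76677032]), array([  21,   27,   60,   51, 2251], dtype=int32))]
```

```bash
python3 -c "
from station import *
print(job_done())"
```

```text
the job is handed in; nothing more can be done
None
```

The middle-sized tool box is clipped to the grey lamp post and the job is handed in, after about 8.5 s of robot time. I pushed its plain -x wall with two fingers, first on a clockwise arc of about 15° and then straight. Then I let go and moved the arm clear.

**Snap and seating:** The push loaded to about 10 N, then dropped as the arms snapped past the post. It ended on a solid stop at about 21 N along the axis.

**Last checks:**
- **Fit:** The post is centred to within about 1–1.5 mm. It measured 56–59 mm ahead of the box's origin against 55 mm nominal. The same hand-picked-corner method read about 2 mm long on the clip tips before the push, so with the solid stop I judged it fully home.
- **Box flat:** The rim is level at 49 mm, so the box stands flat.
- **Bystanders:** The phone, eraser and carved slab are unmoved, to within about 0.1 pixel. One image-shift check on the slab gave a weak match, probably from the arm's shadow. A separate check on the slab's outline showed no movement.

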